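# Sort out the window display: four wooden figures onto their own plinths

## Robot

A 7-joint arm with a two-finger parallel gripper is mounted at the origin on the work surface. World frame = base frame: x ahead of the robot, y to its left, z up, the work surface at z = 0. Lengths are in m, angles in rad, forces in N, time in s.
With the tool pointing down it reaches from about 0.425 to 0.825 m from the base axis. Payload 3.6 kg.
Tool frame: the origin (TCP) lies between the finger pads; the fingertips stand 25 mm ahead of it and the grasp point (between the pads) lies 6 mm ahead of it; z points along the fingers, y is the line along which they close (so a half turn about z gives the same grasp; the last joint's range is limited). The gripper opens to 93 mm and grips with 3 to 60 N. Pads are 15 mm wide; open, the fingers measure 128 mm over their backs; the gripper's body (75 mm by 188 mm) begins 65 mm behind the grasp point.
Start: joints at [-1.214, 0.615, -0.013, 1.423, 0.008, 1.103, -0.04], TCP at [0.243, 0.603, 0.244] pointing down, gripper open.
Joint ranges: [-3.12, 3.12], [-0.3, 2.06], [-1.34, 1.32], [0.26, 2.42], [-1.36, 4.5], [0.01, 1.98], [-2.84, 2.84]. Speed limits (rad/s): [2.79, 2.79, 3.14, 3.14, 3.14, 3.14, 3.14].

## Interface

Orientations are given as [roll, pitch, yaw] about the fixed x, y, z axes, in that order (R = Rz(yaw) Ry(pitch) Rx(roll)).
In Python, from bench import sense, viewer, ctrl gives the robot as it stands. The module is installed in compiled form; this text tells all that it offers.
- The arm moves only by the tool step_arm, never from a script. Its argument "increments" is a list of rows, each an object of numbers: "x", "y", "z": the shift along the tool's x, y, z in parts of the range, where 1.0 means 80 cm; "roll": the turn about the tool's z in a scale on which 1.0 is 2 pi rad. A call has exactly 5 rows; each row is the pose to reach, as a shift and turn from the pose commanded when the call began, along the tool's axes at that moment; what a row does not reach only later rows make up. A row lasts 1/10 s, in which the tool goes at most 50 mm and 8.59 degrees, less where a joint would pass 70% of its speed; a pose out of reach is approached as far as the arm can. No shift or turn number may pass 1 either way. A call with a gripper value outside its range is refused whole. "gripper" is the opening, from -1 (shut) to 1 (fully open), set as the call begins (left out, the last holds). The fingers move at their own pace and stop on an object; "squeeze" is the grip in N (left out, the last holds). Time passes only in rows, so rows that repeat a pose let the fingers close, or fill a call up. It gives the time, the measured TCP pose, the force, the opening and the grip force at its end, in the units of the state.
- sense(): the state, without advancing time (a new reading comes with each control period).
- viewer.capture(name): name is "scene" or "side" or "wrist"; returns a dict with "img" (400x640x3 uint8, red, green, blue), "range_z" (400x640 float32, m along the optical axis (not along the pixel's ray), 0 where there is no reading), "intrinsics" (3x3 intrinsics, pixels), "R" (3x3) and "t" (3): a world point X has camera coordinates R X + t; the wrist camera has in their place "tool_from_camera" (4x4, takes a point from camera to tool coordinates, whose origin is the TCP and whose axes are the flange's). Camera axes: x right, y down, z forward; pixel columns grow to the right and rows downward; lengths in m; the calibration is good to about 2 mm. A picture is of the moment at which its call begins: read the wrist's pose just before it.
- ctrl.job_done(): hands the job in; it is judged then, once.
The state is a dict: "time": time; "joint_pos": joint angles; "dq": joint speeds; "joint_torque": joint torques, N m; "position": TCP position; "tool_rot": TCP orientation; "wrist_force": force on the tool from outside, world axes, zero at the start; "ft_torque": the same for the moment, N m; "gripper_width": finger opening in m; "finger_force": force on a finger pad.
Only numpy, scipy, OpenCV 4.12 (cv2) and the standard library are available. Lean on these libraries where they do the work, as an engineer would, in place of code of your own. Each camera call takes 0.05 s, during which the arm holds its last target. There are 200 camera calls.

## Task

The four wooden winter figures are all standing on the wrong plinths of the display: move each one onto the white plinth whose outline matches the outline of its own foot (square, round, triangular or oblong), standing upright in the middle of it. Every plinth is occupied at the start, so park a figure on the free cork mat (or another clear spot) where you need to; which way the figures face does not matter. Do not knock any figure over, and leave the small jar in the middle of the display where it stands.

Things in the scene. Friction and masses are not known exactly. Their poses are not given: they have to be found in the camera images.
- house: Origin: centre of the underside of the foot; z up. Gingerbread house of brown cardboard with white lines on a SQUARE light-wood foot 52 x 52 x 10 mm; 140 g. 40 mm along x (flat gable ends face -x and +x), 46 mm along y; walls up to 52 mm, roof ridge (along x) 82 mm above the origin. Grip from above across the gable ends (along x), about 62 mm above the origin.
- candle: Origin: centre of the underside of the foot; z up. Turned wooden candle on a ROUND light-wood foot, diameter 54, 10 mm thick; 130 g. Round stick, diameter 30 mm, from 10 to 76 mm above the origin, then a small wooden flame (diameter 14 mm) up to 98 mm. Grip from above across the stick, any direction, about 62 mm above the origin.
- tree: Origin: centre of the underside of the foot; z up. Flat fir-tree silhouette of plywood on a TRIANGULAR light-wood foot (corners 36 mm from the origin, one towards +x; 10 mm thick); 130 g. Slab 20 mm thick along x; along y 64 mm wide at 24 mm up, 40 mm at 64 mm, 8 mm at the top (98 mm up). Grip from above across the thickness (along x), about 66 mm above the origin.
- star: Origin: centre of the underside of the foot; z up. Six-pointed plywood star on an OBLONG light-wood foot, 40 mm along x, 74 mm along y, 10 mm thick; 130 g. Slab 20 mm thick along x, 62 mm wide along y, centre 58 mm and top point 94 mm above the origin. Grip from above across the thickness (along x), about 62 mm above the origin.
- plinth_square: SQUARE plinth, 96 x 96 mm. Fixed, white-painted wood, flat top 20 mm above the table; no rim or recess. Origin: centre of its underside, on the table; z up. The house belongs here.
- plinth_round: ROUND plinth, diameter 100 mm. Fixed, white-painted wood, flat top 20 mm above the table; no rim or recess. Origin: centre of its underside, on the table; z up. The candle belongs here.
- plinth_triangle: TRIANGULAR plinth, equilateral, corners 66 mm from the centre (side 114 mm), one corner towards its +x. Fixed, white-painted wood, flat top 20 mm above the table; no rim or recess. Origin: centre of its underside, on the table; z up. The tree belongs here.
- plinth_oblong: OBLONG plinth, 66 mm along x, 122 mm along y. Fixed, white-painted wood, flat top 20 mm above the table; no rim or recess. Origin: centre of its underside, on the table; z up. The star belongs here.
- cork_mat: Free parking spot: a brown round cork mat, diameter 110 mm, 4 mm thick, fixed on the table, empty at the start. Origin: centre of its underside; z up.
- jar: Small closed glass jar with a steel cap, diameter 36 mm, 40 mm high, standing on the table among the plinths; to be left alone. Origin: centre of its underside; z up.
There are look-alikes about, which are no part of the job. What is shaped like the plinth_oblong but turquoise is not meant.

How it is judged:
At the end, for the whole second after the job is handed in: House on the square, candle on the round, tree on the triangular and star on the oblong plinth: each foot's centre within 12 mm of its plinth's centre, standing on the plinth's top (height within 4 mm), upright within 0.1 rad, and at rest (under 0.02 m/s) (horizontal distance between house and plinth_square below 0.012 m and z of house in the frame of plinth_square between 0.016 and 0.024 m and angle between each of house, candle, tree, star's own z axis and vertical below 0.1 rad and linear speed of each of house, candle, tree, star below 0.02 m/s and horizontal distance between candle and plinth_round below 0.012 m and z of candle in the frame of plinth_round between 0.016 and 0.024 m and horizontal distance between tree and plinth_triangle below 0.012 m and z of tree in the frame of plinth_triangle between 0.016 and 0.024 m and horizontal distance between star and plinth_oblong below 0.012 m and z of star in the frame of plinth_oblong between 0.016 and 0.024 m); the robot touches nothing.
It fails at once if a figure is knocked over (tilted more than 0.6 rad) (angle between any of house, candle, tree, star's own z axis and vertical above 0.6 rad).
It fails at once if the jar is moved more than 20 mm from where it stood (distance of jar from where it was at the start of the episode above 0.02 m).
It also fails if it takes over 141 s, if anything falls off the work surface, if the arm or the gripper's body presses on something with over 40 N, if the wrist force passes 120 N, or if a joint passes its speed limit or range.

## Working session

There is one attempt and no reset: what is moved stays moved. The work goes in short steps, Python scripts to look and compute and a tool call to move; the robot and the scene stay as the last step left them, time stands still between calls to the robot, and variables do not carry over. Pictures are saved under pics/ and viewed, at most 14 in all, crops included, and the job is handed in when it is done.

Besides the shell and the picture viewer there is one more tool, called after "Request:" as name(argument=value, ...), one argument or row to a line, values as JSON. step_arm: Moves the arm, as the interface text tells. Its arguments: {"type":"object","properties":{"increments":{"type":"array","items":{"type":"object","properties":{"x":{"type":"number"},"y":{"type":"number"},"z":{"type":"number"},"roll":{"type":"number"}}}},"gripper":{"type":"number"},"squeeze":{"type":"number"}},"required":["increments"]}

```bash
mkdir -p pics; cat > h.py <<'E'
import numpy as np, cv2
from bench import sense, viewer, ctrl
def cap(name,save=None):
    s=sense(); c=viewer.capture(name)
    if save: cv2.imwrite('pics/'+save,c['img'][:,:,::-1])
    return s,c
def cloud(c):
    K=c['intrinsics'];z=c['range_z'].astype(float);v,u=np.mgrid[:z.shape[0],:z.shape[1]]
    P=np.stack([(u-K[0,2])/K[0,0]*z,(v-K[1,2])/K[1,1]*z,z],-1)
    W=(P-c['t'])@c['R']
    W[z<=0]=np.nan
    return W
E
python3 - <<'E'
from h import *
print(sense())
for n in ('scene','side'):
    s,c=cap(n,n+'0.png'); np.savez(n+'0.npz',**c); print(n,c['R'],c['t'],c['intrinsics'])
E
```

```text
{'time': 0.0, 'joint_pos': array([-1.21451833,  0.61593242, -0.01265615,  1.42489895,  0.00810161,
        1.10336084, -0.04038868]), 'dq': array([ 1.69511076e-03, -2.21523219e-03, -3.13542839e-05, -1.66024997e-04,
       -1.46894898e-04, -2.68491159e-04,  1.16490654e-03]), 'joint_torque': array([-1.81008782e-04, -4.58942306e+01,  2.09539714e-01, -1.65739685e+01,
       -6.08449546e-02,  2.06429668e-02,  2.46392865e-04]), 'position': array([0.24247588, 0.60230206, 0.24247238]), 'tool_rot': array([-3.13904296e+00,  1.45631017e-05,  2.75892574e+00]), 'wrist_force': array([-0.01295405,  0.28753552, -0.51366653]), 'ft_torque': array([-0.03437489,  0.03503004, -0.01705128]), 'finger_force': 0.0, 'gripper_width': 0.09293765934218802}
scene [[ 0.73420632  0.67865892 -0.01905646]
 [ 0.44004322 -0.49705979 -0.7478593 ]
 [-0.51701359  0.54069736 -0.66358369]] [-0.3842488  -0.18158938  0.98816487] [[387.67059832   0.         321.91735153]
 [  0.         387.67059832 196.03804975]
 [  0.           0.           1.        ]]
side [[ 0.96350419 -0.26684056  0.02134947]
 [-0.13319527 -0.54706075 -0.82642819]
 [ 0.23220402  0.79342337 -0.56263723]] [-0.47445411  0.11549291  0.93372245] [[420.56610395   0.         315.37813572]
 [  0.         420.56610395 205.44930402]
 [  0.           0.           1.        ]]
```

View pics/scene0.png

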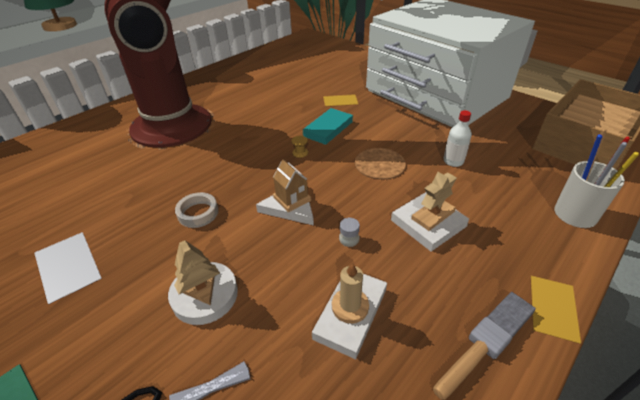

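View pics/side0.png

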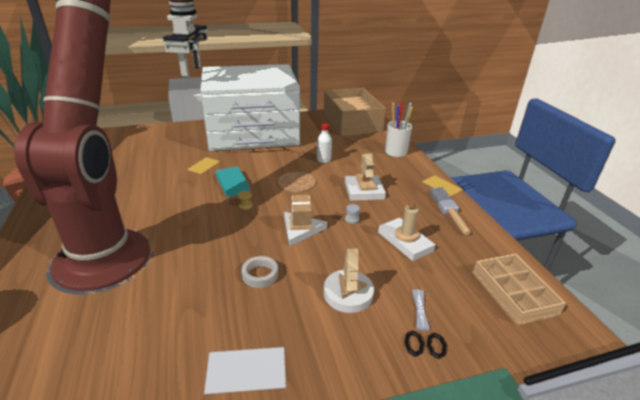

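```bash
python3 - <<'E'
from h import *
# top-down orthographic height & color map from both clouds, 1 mm... 
S=700;x0,y0=0.2,-0.5
for lo,hi,nm in ((-.01,.2,'all'),):
    img=np.zeros((600,800,3),np.uint8);H=np.full((600,800),-1.)
    for n in ('scene','side'):
        c=dict(np.load(n+'0.npz'));W=cloud(c);m=np.isfinite(W[...,0])&(W[...,2]<.13)&(W[...,2]>-.02)
        p=W[m];col=c['img'][m];o=np.argsort(p[:,2])
        for q,k in zip(p[o],col[o]):
            r=int(590-(q[0]-.25)*900);cc=int(400-q[1]*700*9/7)
            if 1<=r<599 and 1<=cc<799 :
                sl=H[r-1:r+2,cc-1:cc+2];mm=sl<q[2];sl[mm]=q[2];img[r-1:r+2,cc-1:cc+2][mm]=k
    cv2.imwrite('pics/top0.png',img[:,:,::-1])
E
```

```text
(no output)
```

View pics/top0.png

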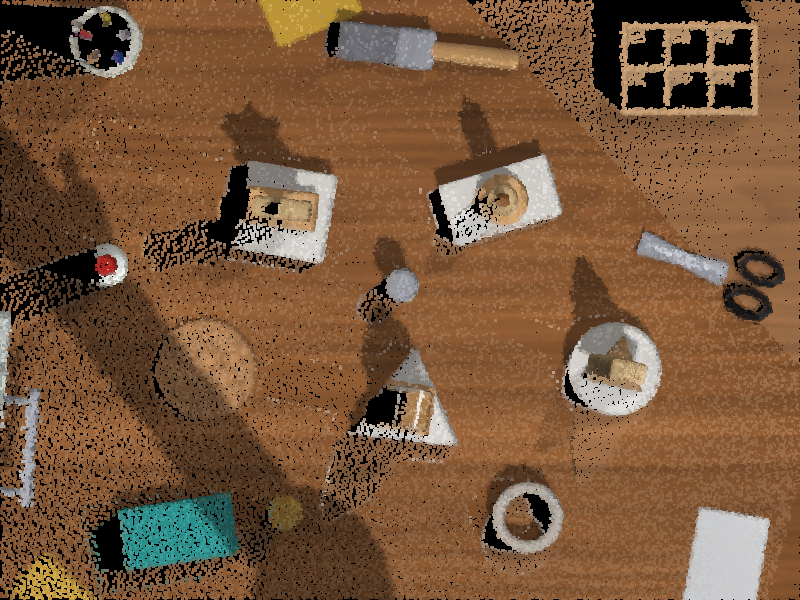

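The pictures show:
- Tree on the round plinth, at top-view (613,368).
- Star on the square plinth (283,212).
- Candle on the oblong plinth (500,199).
- House on the triangular plinth (407,408).
- Mat at (205,370) and jar at (402,286).

Next I'll fit the known shapes to the point clouds.

```bash
cat > fit.py <<'E'
from h import *
from scipy.optimize import minimize
def rect(a,b): return np.array([[1,0,a/2],[-1,0,a/2],[0,1,b/2],[0,-1,b/2]])
def tri(R): return np.array([[np.cos(t),np.sin(t),R/2] for t in (np.pi/3,np.pi,-np.pi/3)])
def sd(shape,p,q):
    d=q-p[:2]
    if np.isscalar(shape): return np.hypot(*d.T)-shape
    c,s=np.cos(p[2]),np.sin(p[2]); l=d@np.array([[c,-s],[s,c]])
    return (l@shape[:,:2].T-shape[:,2]).max(1)
def fit(shape,W,xy,zin,zout,r=.09,yaws=np.arange(0,6.28,.26),sc=.0015):
    W=W[np.hypot(W[:,0]-xy[0],W[:,1]-xy[1])<r]
    I=W[(W[:,2]>zin[0])&(W[:,2]<zin[1])][:,:2];O=W[(W[:,2]<zout)][:,:2]
    f=lambda p:np.tanh(np.maximum(sd(shape,p,I),0)/sc/3).sum()+np.tanh(np.maximum(-sd(shape,p,O),0)/sc/3).sum()
    best=None
    for y in ([0] if np.isscalar(shape) else yaws):
        o=minimize(f,[*np.median(I,0),y],method='Nelder-Mead',options=dict(initial_simplex=np.array([*np.median(I,0),y])+np.array([[0,0,0],[.01,0,0],[0,.01,0],[0,0,.2]]),maxiter=200))
        if best is None or o.fun<best.fun: best=o
    return best.x.round(4),round(best.fun,1),len(I),len(O)
PL=dict(square=(rect(.096,.096),(.67,.13)),round=(.05,(.497,-.237)),tri=(tri(.066),(.452,-.008)),oblong=(rect(.066,.122),(.684,-.111)))
FG=dict(house=(rect(.052,.052),(.452,-.008)),candle=(.027,(.684,-.111)),tree=(tri(.036),(.497,-.237)),star=(rect(.04,.074),(.67,.13)))
E
python3 - <<'E'
from fit import *
Ws=[]
for n in ('scene','side'):
    W=cloud(dict(np.load(n+'0.npz'))).reshape(-1,3);W=W[np.isfinite(W[:,0])];Ws.append(W)
Ws.append(np.vstack(Ws))
for W in Ws:
    t=W[(abs(W[:,0]-.55)<.3)&(abs(W[:,1])<.3)];h,e=np.histogram(t[:,2],np.arange(-.006,.04,.002));print(h)
    for k,(s,xy) in PL.items(): print(k,*fit(s,W,xy,(.016,.025),.010))
    for k,(s,xy) in FG.items(): print(k,*fit(s,W,xy,(.0275,.036),.024,r=.06))
    print('mat',*fit(.055,W,(.494,.217),(.003,.008),.0015))
    c=W[(np.hypot(W[:,0]-.588,W[:,1])<.04)&(W[:,2]>.03)];print('jar',(c.min(0)+c.max(0))/2)
W=Ws[2]
for k,(s,xy) in FG.items():
    c=W[(np.hypot(W[:,0]-xy[0],W[:,1]-xy[1])<.06)&(W[:,2]>.06)]
    print(k,len(c),cv2.minAreaRect((c[:,:2]*1000).astype(np.float32)),c[:,2].max())
E
```

```text
[    0  1523 38083 25966  1585  1053   379   362   358   391   484   894
  4275  2885   280   136   168   823   640    97   172   118]
square [0.6695 0.1277 6.1073] 23.3 1316 3066
round [ 0.4943 -0.2387  0.1007] 16.3 1759 5683
tri [ 0.4503 -0.0089 -0.1091] 23.8 515 3148
oblong [ 0.683  -0.1111  3.4308] 9.4 2088 6803
house [ 0.4513 -0.0076  2.9669] 10.1 197 1476
candle [ 0.6827 -0.1133  0.0083] 5.8 571 3263
tree [ 0.4946 -0.2405  6.0717] 3.9 307 3031
star [0.6732 0.1315 3.0176] 8.8 512 1775
mat [0.4947 0.2158 0.0541] 19.4 909 1974
jar [ 0.58834389 -0.00177292  0.03583055]
[   21  2399 15855  9814  1077   542   300   264   284   272   302   552
  1811  1192   239   136   136   412   327   100   158    66]
square [0.6707 0.1297 1.39  ] 23.5 451 920
round [ 0.4958 -0.2372 -0.4272] 18.9 990 2847
tri [ 0.4508 -0.0079  4.0823] 20.4 351 1774
oblong [ 0.6845 -0.1099  0.2847] 25.4 664 1680
house [ 0.4522 -0.0064  1.3956] 12.6 116 911
candle [ 0.684  -0.1123 -0.349 ] 7.7 173 980
tree [ 0.4956 -0.2395  6.0715] 7.0 176 1647
star [0.6741 0.133  6.1721] 7.4 160 638
mat [ 0.4954  0.2176 -0.0552] 33.
[... 462 characters left out ...]
3
tree [ 0.4948 -0.2403  3.9708] 15.0 483 4678
star [0.6734 0.1318 3.0203] 19.5 672 2413
mat [0.4948 0.2163 0.066 ] 55.5 1283 2866
jar [ 0.58834389 -0.00206647  0.03610965]
house 1036 ((451.7328186035156, -9.348407745361328), (47.35160446166992, 46.08300018310547), 82.31314086914062) 0.10259061338877395
candle 953 ((682.6249389648438, -115.04940032958984), (31.506855010986328, 30.19025421142578), 41.711612701416016) 0.11761181025723871
tree 1411 ((495.7267761230469, -241.08047485351562), (50.49913024902344, 22.621706008911133), 79.62939453125) 0.11971617586099595
star 972 ((673.3579711914062, 131.04449462890625), (64.39244079589844, 22.473291397094727), 84.48046112060547) 0.11437921607478796
```

Scene and side fits agree to about 1.5 mm, and the sizes and heights check out. The order will be house → mat, tree → triangle, candle → round, star → oblong, house → square. I'll check the roof ridge direction and start moving.

```bash
cat > go.py <<'E'
import sys
from h import *
# usage: go.py x y z yaw_deg  -> shift cm in tool axes, roll deg
s=sense();y=s['tool_rot'][2];p=s['position']
print('t %.2f'%s['time'],'pos',p.round(4),'yaw %.2f'%np.degrees(y),'w %.4f f %.1f'%(s['gripper_width'],s['finger_force']),'F',s['wrist_force'].round(1),'q',s['joint_pos'].round(2))
for a in sys.argv[1:]:
    X=np.array([float(v) for v in a.split(',')])
    d=(X[:3]-p)*100;c,n=np.cos(y),np.sin(y)
    print(a,'-> x %.2f y %.2f z %.2f'%(c*d[0]+n*d[1],n*d[0]-c*d[1],-d[2]),'roll %.1f'%((np.degrees(y)-X[3]+180)%360-180), 'rows %.1f'%(np.linalg.norm(d)/5))
    p=X[:3];y=np.radians(X[3])
E
python3 - <<'E'
from h import *
W=np.vstack([cloud(dict(np.load(n+'0.npz'))).reshape(-1,3) for n in('scene','side')])
c=W[(np.hypot(W[:,0]-.4515,W[:,1]+.0075)<.05)&(W[:,2]>.094)]
print(len(c),cv2.minAreaRect((c[:,:2]*1000).astype(np.float32)))
E
```

```text
188 ((451.67010498046875, -9.033846855163574), (13.282899856567383, 44.01573181152344), 83.49877166748047)
```

Units first: shifts go in shares of 80 cm and turns go in shares of 2 pi rad. So -21.5 cm / 80 = -0.2688, -17.2 cm / 80 = -0.215, 42 degrees / 360 = 0.1167.

Request:
step_arm(
  increments=[
    {"x": -0.0538,"y": -0.0238,"z": 0.0025,"roll": 0.0233},
    {"x": -0.1075,"y": -0.0475,"z": 0.005,"roll": 0.0467},
    {"x": -0.1613,"y": -0.0713,"z": 0.0075,"roll": 0.07},
    {"x": -0.215,"y": -0.095,"z": 0.01,"roll": 0.0933},
    {"x": -0.2688,"y": -0.1188,"z": 0.0125,"roll": 0.1167},
  ],
  gripper=1,
  squeeze=20,
)

```text
time: 0.6
position: [0.4075, 0.4329, 0.2333]
tool_rot: [-3.141, 0.0, 2.02]
wrist_force: [0.6, 0.8, 0.5]
gripper_width: 0.0929
finger_force: 0.0
```

```bash
python3 go.py .46,.2,.23,90 .4515,-.0075,.23,80
```

```text
t 0.60 pos [0.4075 0.4329 0.2333] yaw 115.74 w 0.0929 f 0.0 F [0.6 0.8 0.5] q [-0.97  0.54  0.19  1.61 -0.12  1.   -0.29]
.46,.2,.23,90 -> x -23.25 y -5.39 z 0.33 roll 25.7 rows 4.8
.4515,-.0075,.23,80 -> x -20.75 y -0.85 z -0.00 roll 10.0 rows 4.2
```

Converted, -23.25 cm / 80 = -0.2906, -18.6 cm / 80 = -0.2325, 25.7 degrees / 360 = 0.0714.

Request:
step_arm(
  increments=[
    {"x": -0.0588,"y": -0.0138,"z": 0,"roll": 0.0144},
    {"x": -0.1175,"y": -0.0275,"z": 0,"roll": 0.0289},
    {"x": -0.175,"y": -0.0413,"z": 0,"roll": 0.0431},
    {"x": -0.2325,"y": -0.0538,"z": 0,"roll": 0.0572},
    {"x": -0.2906,"y": -0.0675,"z": 0,"roll": 0.0714},
  ],
)

```text
time: 1.1
position: [0.4603, 0.2002, 0.2335]
tool_rot: [-3.141, 0.0, 1.574]
wrist_force: [0.3, -0.3, 0.1]
gripper_width: 0.0927
finger_force: 0.0
```

Converted, -20.75 cm / 80 = -0.2594, -18.6 cm / 80 = -0.2325, 10 degrees / 360 = 0.0278.

Request:
step_arm(
  increments=[
    {"x": -0.0588,"y": -0.0025,"z": 0,"roll": 0.0069},
    {"x": -0.1175,"y": -0.005,"z": 0,"roll": 0.0139},
    {"x": -0.175,"y": -0.0075,"z": 0,"roll": 0.0208},
    {"x": -0.2325,"y": -0.01,"z": 0,"roll": 0.0278},
    {"x": -0.2594,"y": -0.0106,"z": 0,"roll": 0.0278},
  ],
)

```text
time: 1.6
position: [0.4522, -0.0103, 0.2338]
tool_rot: [-3.142, 0.002, 1.396]
wrist_force: [0.3, 0.4, -0.1]
gripper_width: 0.093
finger_force: 0.0
```

```bash
python3 go.py .4515,-.0075,.088,80
```

```text
t 1.60 pos [ 0.4522 -0.0103  0.2338] yaw 79.97 w 0.0930 f 0.0 F [ 0.3  0.4 -0.1] q [-0.35  0.35  0.43  1.99 -0.19  0.84  0.01]
.4515,-.0075,.088,80 -> x 0.26 y -0.12 z 14.58 roll -0.0 rows 2.9
```

Converted, 10 cm / 80 = 0.125, 0.26 cm / 80 = 0.0033.

Request:
step_arm(
  increments=[
    {"x": 0.0033,"y": -0.0013,"z": 0.025},
    {"x": 0.0033,"y": -0.0013,"z": 0.05},
    {"x": 0.0033,"y": -0.0013,"z": 0.075},
    {"x": 0.0033,"y": -0.0013,"z": 0.1},
    {"x": 0.0033,"y": -0.0013,"z": 0.125},
  ],
)

```text
$.increments[0]: bad value
```

Converted, 4.5 cm / 80 = 0.0563, 4 cm / 80 = 0.05.

Request:
step_arm(
  increments=[
    {"z": 0.0125},
    {"z": 0.025},
    {"z": 0.0375},
    {"z": 0.05},
    {"z": 0.0563},
  ],
)

```text
$.increments[0]: bad value
```

Request:
step_arm(
  increments=[
    {"z": 0},
    {"z": 0},
    {"z": 0},
    {"z": 0},
    {"z": 0},
  ],
  gripper=-1,
)

```text
$.increments[0]: bad value
```

Request:
step_arm(
  increments=[
    {"z": 0},
    {"z": 0},
    {"z": 0},
    {"z": 0},
    {"z": 0},
  ],
)

```text
$.increments[0]: bad value
```

All four keys are required in each row. Nothing moved.

Converted, 10 cm / 80 = 0.125, 8 cm / 80 = 0.1.

Request:
step_arm(
  increments=[
    {"x": 0.0033,"y": -0.0013,"z": 0.025,"roll": 0},
    {"x": 0.0033,"y": -0.0013,"z": 0.05,"roll": 0},
    {"x": 0.0033,"y": -0.0013,"z": 0.075,"roll": 0},
    {"x": 0.0033,"y": -0.0013,"z": 0.1,"roll": 0},
    {"x": 0.0033,"y": -0.0013,"z": 0.125,"roll": 0},
  ],
)

```text
time: 2.1
position: [0.4525, -0.0028, 0.1327]
tool_rot: [-3.141, 0.0, 1.403]
wrist_force: [-0.7, 0.3, 0.5]
gripper_width: 0.0928
finger_force: 0.0
```

Converted, 4.5 cm / 80 = 0.0563, 4 cm / 80 = 0.05.

Request:
step_arm(
  increments=[
    {"x": 0,"y": 0,"z": 0.0125,"roll": 0},
    {"x": 0,"y": 0,"z": 0.025,"roll": 0},
    {"x": 0,"y": 0,"z": 0.0375,"roll": 0},
    {"x": 0,"y": 0,"z": 0.05,"roll": 0},
    {"x": 0,"y": 0,"z": 0.0563,"roll": 0},
  ],
)

```text
time: 2.6
position: [0.4525, -0.0028, 0.088]
tool_rot: [-3.141, 0.0, 1.403]
wrist_force: [0.0, 1.5, 0.3]
gripper_width: 0.0927
finger_force: 0.0
```

Request:
step_arm(
  increments=[
    {"x": 0,"y": 0,"z": 0,"roll": 0},
    {"x": 0,"y": 0,"z": 0,"roll": 0},
    {"x": 0,"y": 0,"z": 0,"roll": 0},
    {"x": 0,"y": 0,"z": 0,"roll": 0},
    {"x": 0,"y": 0,"z": 0,"roll": 0},
  ],
  gripper=-1,
)

```text
time: 3.1
position: [0.4529, -0.0029, 0.0889]
tool_rot: [3.141, -0.0, 1.403]
wrist_force: [-0.1, -0.6, -0.5]
gripper_width: 0.0577
finger_force: 0.0
```

Request:
step_arm(
  increments=[
    {"x": 0,"y": 0,"z": 0,"roll": 0},
    {"x": 0,"y": 0,"z": 0,"roll": 0},
    {"x": 0,"y": 0,"z": 0,"roll": 0},
    {"x": 0,"y": 0,"z": 0,"roll": 0},
    {"x": 0,"y": 0,"z": 0,"roll": 0},
  ],
)

```text
time: 3.6
position: [0.4526, -0.0029, 0.0887]
tool_rot: [-3.141, -0.0, 1.403]
wrist_force: [-0.0, -0.1, 0.9]
gripper_width: 0.04
finger_force: 20.0
```

Converted, 8 cm / 80 = 0.1, -6 cm / 80 = -0.075.

Request:
step_arm(
  increments=[
    {"x": 0,"y": 0,"z": -0.025,"roll": 0},
    {"x": 0,"y": 0,"z": -0.05,"roll": 0},
    {"x": 0.0125,"y": 0,"z": -0.075,"roll": 0},
    {"x": 0.05,"y": 0,"z": -0.075,"roll": 0},
    {"x": 0.1,"y": 0.0025,"z": -0.075,"roll": 0},
  ],
)

```text
time: 4.1
position: [0.4681, 0.0745, 0.1493]
tool_rot: [3.141, 0.001, 1.398]
wrist_force: [0.3, -0.8, -1.3]
gripper_width: 0.0399
finger_force: 20.0
```

Converted, 14.6 cm / 80 = 0.1825, 14 cm / 80 = 0.175.

Request:
step_arm(
  increments=[
    {"x": 0.05,"y": 0.0013,"z": 0,"roll": 0},
    {"x": 0.1,"y": 0.0025,"z": 0,"roll": 0},
    {"x": 0.15,"y": 0.0038,"z": 0,"roll": 0},
    {"x": 0.175,"y": 0.0038,"z": 0,"roll": 0},
    {"x": 0.1825,"y": 0.0038,"z": 0,"roll": 0},
  ],
)

```text
time: 4.6
position: [0.4948, 0.2226, 0.1478]
tool_rot: [-3.14, -0.001, 1.408]
wrist_force: [-0.2, -0.4, -2.4]
gripper_width: 0.04
finger_force: 20.0
```

Converted, 7 cm / 80 = 0.0875, 6.5 cm / 80 = 0.0813.

Request:
step_arm(
  increments=[
    {"x": 0,"y": 0,"z": 0.025,"roll": 0},
    {"x": 0,"y": 0,"z": 0.05,"roll": 0},
    {"x": 0,"y": 0,"z": 0.0688,"roll": 0},
    {"x": 0,"y": 0,"z": 0.0813,"roll": 0},
    {"x": 0,"y": 0,"z": 0.0875,"roll": 0},
  ],
)

```text
time: 5.1
position: [0.495, 0.2176, 0.0777]
tool_rot: [-3.14, 0.002, 1.401]
wrist_force: [0.1, 0.4, -1.2]
gripper_width: 0.0399
finger_force: 20.0
```

Converted, 0.5 cm / 80 = 0.0063, 0.4 cm / 80 = 0.005.

Request:
step_arm(
  increments=[
    {"x": 0,"y": 0,"z": 0.0025,"roll": 0},
    {"x": 0,"y": 0,"z": 0.005,"roll": 0},
    {"x": 0,"y": 0,"z": 0.0063,"roll": 0},
    {"x": 0,"y": 0,"z": 0.0063,"roll": 0},
    {"x": 0,"y": 0,"z": 0.0063,"roll": 0},
  ],
)

```text
time: 5.6
position: [0.4956, 0.2192, 0.074]
tool_rot: [3.141, -0.0, 1.403]
wrist_force: [0.1, -0.4, -1.7]
gripper_width: 0.04
finger_force: 20.0
```

Request:
step_arm(
  increments=[
    {"x": 0,"y": 0,"z": 0,"roll": 0},
    {"x": 0,"y": 0,"z": 0,"roll": 0},
    {"x": 0,"y": 0,"z": 0,"roll": 0},
    {"x": 0,"y": 0,"z": 0,"roll": 0},
    {"x": 0,"y": 0,"z": 0,"roll": 0},
  ],
  gripper=1,
)

```text
time: 6.1
position: [0.4955, 0.2191, 0.0737]
tool_rot: [3.141, -0.0, 1.403]
wrist_force: [0.3, 0.6, -1.0]
gripper_width: 0.0751
finger_force: 0.0
```

Converted, -12 cm / 80 = -0.15, -9 cm / 80 = -0.1125.

Request:
step_arm(
  increments=[
    {"x": 0,"y": 0,"z": -0.0125,"roll": 0},
    {"x": 0,"y": 0,"z": -0.0375,"roll": 0},
    {"x": 0,"y": 0,"z": -0.075,"roll": 0},
    {"x": 0,"y": 0,"z": -0.1125,"roll": 0},
    {"x": 0,"y": 0,"z": -0.15,"roll": 0},
  ],
)

```text
time: 6.6
position: [0.4953, 0.2189, 0.1955]
tool_rot: [3.141, -0.0, 1.402]
wrist_force: [0.6, 0.3, -0.2]
gripper_width: 0.0928
finger_force: 0.0
```

Converted, -20.5 cm / 80 = -0.2563, -16 cm / 80 = -0.2, 1.9 degrees / 360 = 0.0053.

Request:
step_arm(
  increments=[
    {"x": -0.0375,"y": 0.0063,"z": -0.0125,"roll": 0.0028},
    {"x": -0.0875,"y": 0.015,"z": -0.0125,"roll": 0.0053},
    {"x": -0.1438,"y": 0.0238,"z": -0.0125,"roll": 0.0053},
    {"x": -0.2,"y": 0.0338,"z": -0.0125,"roll": 0.0053},
    {"x": -0.2563,"y": 0.0425,"z": -0.0125,"roll": 0.0053},
  ],
)

```text
time: 7.1
position: [0.4946, 0.0096, 0.2046]
tool_rot: [3.14, -0.0, 1.37]
wrist_force: [1.0, 0.3, 0.2]
gripper_width: 0.093
finger_force: 0.0
```

```bash
python3 - <<'E'
from fit import *
Ws=[]
for n in('scene','side'):
    s,c=cap(n,n+'1.png');w=cloud(c).reshape(-1,3);Ws.append(w[np.isfinite(w[:,0])])
W=np.vstack(Ws)
print('house',*fit(rect(.052,.052),W,(.495,.215),(.0115,.020),.008,r=.06))
c=W[(np.hypot(W[:,0]-.495,W[:,1]-.215)<.06)&(W[:,2]>.044)&(W[:,2]<.12)];print(c[:,2].max(),cv2.minAreaRect((c[:,:2]*1000).astype(np.float32)))
E
python3 go.py .495,-.240,.2,78.5
```

```text
house [0.4951 0.2149 6.0925] 16.6 224 1380
0.0861570607232075 ((495.1928405761719, 212.9119415283203), (50.61444854736328, 43.59244918823242), 76.69990539550781)
t 7.20 pos [0.4943 0.0028 0.2052] yaw 77.69 w 0.0930 f 0.0 F [0.1 0.2 0.6] q [-0.37  0.45  0.45  1.93 -0.26  0.82  0.01]
.495,-.240,.2,78.5 -> x -23.70 y 5.25 z 0.52 roll -0.8 rows 4.9
```

Converted, -23.5 cm / 80 = -0.2938, 4.7 cm / 80 = 0.0588.

Request:
step_arm(
  increments=[
    {"x": -0.0625,"y": 0.0125,"z": 0.005,"roll": 0},
    {"x": -0.125,"y": 0.025,"z": 0.005,"roll": 0},
    {"x": -0.1875,"y": 0.0375,"z": 0.005,"roll": 0},
    {"x": -0.25,"y": 0.05,"z": 0.005,"roll": 0},
    {"x": -0.2938,"y": 0.0588,"z": 0.005,"roll": 0},
  ],
)

```text
time: 7.7
position: [0.4935, -0.2311, 0.2005]
tool_rot: [3.14, 0.001, 1.368]
wrist_force: [1.2, 0.3, -1.0]
gripper_width: 0.093
finger_force: 0.0
```

Converted, 3 cm / 80 = 0.0375, 2 cm / 80 = 0.025.

Request:
step_arm(
  increments=[
    {"x": -0.0088,"y": 0.0025,"z": 0,"roll": 0},
    {"x": -0.0138,"y": 0.0038,"z": 0,"roll": 0},
    {"x": -0.0138,"y": 0.0038,"z": 0.0125,"roll": 0},
    {"x": -0.0138,"y": 0.0038,"z": 0.025,"roll": 0},
    {"x": -0.0138,"y": 0.0038,"z": 0.0375,"roll": 0},
  ],
)

```text
time: 8.2
position: [0.4947, -0.2373, 0.1684]
tool_rot: [-3.14, -0.001, 1.373]
wrist_force: [0.0, 0.3, 0.6]
gripper_width: 0.0929
finger_force: 0.0
```

```bash
python3 go.py .495,-.240,.092,78.5
```

```text
t 8.20 pos [ 0.4947 -0.2373  0.1684] yaw 78.65 w 0.0929 f 0.0 F [0.  0.3 0.6] q [ 0.14  0.58  0.41  1.82 -0.3   0.81  0.51]
.495,-.240,.092,78.5 -> x -0.25 y 0.09 z 7.64 roll 0.2 rows 1.5
```

Converted, 7.6 cm / 80 = 0.095, 7 cm / 80 = 0.0875.

Request:
step_arm(
  increments=[
    {"x": -0.0025,"y": 0,"z": 0.025,"roll": 0},
    {"x": -0.0025,"y": 0,"z": 0.05,"roll": 0},
    {"x": -0.0025,"y": 0,"z": 0.075,"roll": 0},
    {"x": -0.0025,"y": 0,"z": 0.0875,"roll": 0},
    {"x": -0.0025,"y": 0,"z": 0.095,"roll": 0},
  ],
)

```text
time: 8.7
position: [0.4937, -0.2406, 0.0923]
tool_rot: [-3.139, -0.001, 1.371]
wrist_force: [0.4, 0.0, 0.1]
gripper_width: 0.0933
finger_force: 0.0
```

Request:
step_arm(
  increments=[
    {"x": 0,"y": 0,"z": 0,"roll": 0},
    {"x": 0,"y": 0,"z": 0,"roll": 0},
    {"x": 0,"y": 0,"z": 0,"roll": 0},
    {"x": 0,"y": 0,"z": 0,"roll": 0},
    {"x": 0,"y": 0,"z": 0,"roll": 0},
  ],
  gripper=-1,
)

```text
time: 9.2
position: [0.4943, -0.2418, 0.0942]
tool_rot: [3.141, 0.0, 1.37]
wrist_force: [0.2, -0.2, -1.0]
gripper_width: 0.0578
finger_force: 0.0
```

Request:
step_arm(
  increments=[
    {"x": 0,"y": 0,"z": 0,"roll": 0},
    {"x": 0,"y": 0,"z": 0,"roll": 0},
    {"x": 0,"y": 0,"z": 0,"roll": 0},
    {"x": 0,"y": 0,"z": 0,"roll": 0},
    {"x": 0,"y": 0,"z": 0,"roll": 0},
  ],
)

```text
time: 9.7
position: [0.4941, -0.2417, 0.0936]
tool_rot: [-3.142, 0.0, 1.37]
wrist_force: [-0.0, 0.1, -1.0]
gripper_width: 0.0197
finger_force: 20.0
```

Request:
step_arm(
  increments=[
    {"x": 0,"y": 0,"z": 0,"roll": 0},
    {"x": 0,"y": 0,"z": 0,"roll": 0},
    {"x": 0,"y": 0,"z": 0,"roll": 0},
    {"x": 0,"y": 0,"z": 0,"roll": 0},
    {"x": 0,"y": 0,"z": 0,"roll": 0},
  ],
)

```text
time: 10.2
position: [0.494, -0.2416, 0.0936]
tool_rot: [-3.141, -0.0, 1.37]
wrist_force: [0.4, 0.8, -1.9]
gripper_width: 0.0196
finger_force: 20.0
```

```bash
python3 go.py .4508,-.0085,.092,83.7
```

```text
t 10.20 pos [ 0.494  -0.2416  0.0936] yaw 78.47 w 0.0196 f 20.0 F [ 0.4  0.8 -1.9] q [ 0.19  0.68  0.35  1.88 -0.37  0.64  0.57]
.4508,-.0085,.092,83.7 -> x 21.98 y -8.89 z 0.16 roll -5.2 rows 4.7
```

Converted, 9 cm / 80 = 0.1125, -5 cm / 80 = -0.0625, -5.2 degrees / 360 = -0.0144.

Request:
step_arm(
  increments=[
    {"x": 0,"y": 0,"z": -0.025,"roll": 0},
    {"x": 0.0063,"y": -0.0025,"z": -0.05,"roll": 0},
    {"x": 0.025,"y": -0.01,"z": -0.0625,"roll": -0.0056},
    {"x": 0.0625,"y": -0.025,"z": -0.0625,"roll": -0.0139},
    {"x": 0.1125,"y": -0.045,"z": -0.0625,"roll": -0.0144},
  ],
)

```text
time: 10.7
position: [0.4765, -0.1462, 0.144]
tool_rot: [3.14, 0.001, 1.46]
wrist_force: [1.0, 1.0, -0.8]
gripper_width: 0.0201
finger_force: 20.0
```

Converted, 12.3 cm / 80 = 0.1538, 11.7 cm / 80 = 0.1463.

Request:
step_arm(
  increments=[
    {"x": 0.0438,"y": -0.0238,"z": 0,"roll": 0},
    {"x": 0.0875,"y": -0.045,"z": 0,"roll": 0},
    {"x": 0.125,"y": -0.0625,"z": 0,"roll": 0},
    {"x": 0.1463,"y": -0.075,"z": 0,"roll": 0},
    {"x": 0.1538,"y": -0.08,"z": 0,"roll": 0},
  ],
)

```text
time: 11.2
position: [0.4248, -0.0138, 0.1434]
tool_rot: [-3.139, -0.001, 1.467]
wrist_force: [0.8, 0.1, -1.2]
gripper_width: 0.0199
finger_force: 20.0
```

Converted, 3 cm / 80 = 0.0375, 2 cm / 80 = 0.025.

Request:
step_arm(
  increments=[
    {"x": 0,"y": 0,"z": 0,"roll": 0},
    {"x": 0,"y": 0,"z": 0.0125,"roll": 0},
    {"x": 0,"y": 0,"z": 0.025,"roll": 0},
    {"x": 0,"y": 0,"z": 0.0375,"roll": 0},
    {"x": 0,"y": 0,"z": 0.0375,"roll": 0},
  ],
)

```text
time: 11.7
position: [0.4258, -0.0177, 0.112]
tool_rot: [-3.138, 0.001, 1.459]
wrist_force: [-0.7, -0.1, -1.3]
gripper_width: 0.02
finger_force: 20.0
```

```bash
python3 go.py .4508,-.0100,.094,83.7
```

```text
t 11.70 pos [ 0.4258 -0.0177  0.112 ] yaw 83.57 w 0.0200 f 20.0 F [-0.7 -0.1 -1.3] q [-0.25  0.52  0.35  2.19 -0.37  0.49  0.27]
.4508,-.0100,.094,83.7 -> x 1.05 y 2.40 z 1.80 roll -0.1 rows 0.6
```

Converted, 2.4 cm / 80 = 0.03, 1.2 cm / 80 = 0.015.

Request:
step_arm(
  increments=[
    {"x": 0.0063,"y": 0.015,"z": 0,"roll": 0},
    {"x": 0.0125,"y": 0.03,"z": 0,"roll": 0},
    {"x": 0.0125,"y": 0.03,"z": 0.0063,"roll": 0},
    {"x": 0.0125,"y": 0.03,"z": 0.0125,"roll": 0},
    {"x": 0.0125,"y": 0.03,"z": 0.0125,"roll": 0},
  ],
)

```text
time: 12.2
position: [0.4501, -0.0101, 0.1027]
tool_rot: [-3.138, 0.0, 1.46]
wrist_force: [-0.4, -0.1, -0.8]
gripper_width: 0.02
finger_force: 20.0
```

Converted, 0.5 cm / 80 = 0.0063, 0.3 cm / 80 = 0.0038.

Request:
step_arm(
  increments=[
    {"x": 0,"y": 0,"z": 0,"roll": 0},
    {"x": 0,"y": 0,"z": 0,"roll": 0},
    {"x": 0,"y": 0,"z": 0.0038,"roll": 0},
    {"x": 0,"y": 0,"z": 0.0063,"roll": 0},
    {"x": 0,"y": 0,"z": 0.0063,"roll": 0},
  ],
)

```text
time: 12.7
position: [0.4514, -0.0097, 0.0984]
tool_rot: [-3.141, 0.0, 1.46]
wrist_force: [-0.3, 0.2, -1.9]
gripper_width: 0.0198
finger_force: 20.0
```

```bash
python3 go.py .4508,-.0100,.094,83.7
```

```text
t 12.70 pos [ 0.4514 -0.0097  0.0984] yaw 83.67 w 0.0198 f 20.0 F [-0.3  0.2 -1.9] q [-0.26  0.57  0.33  2.14 -0.39  0.49  0.26]
.4508,-.0100,.094,83.7 -> x -0.04 y -0.06 z 0.44 roll -0.0 rows 0.1
```

Converted, 0.45 cm / 80 = 0.0056, 0.4 cm / 80 = 0.005.

Request:
step_arm(
  increments=[
    {"x": 0,"y": 0,"z": 0.0025,"roll": 0},
    {"x": 0,"y": 0,"z": 0.005,"roll": 0},
    {"x": 0,"y": 0,"z": 0.0056,"roll": 0},
    {"x": 0,"y": 0,"z": 0.0056,"roll": 0},
    {"x": 0,"y": 0,"z": 0.0056,"roll": 0},
  ],
)

```text
time: 13.2
position: [0.4517, -0.0097, 0.0941]
tool_rot: [-3.142, 0.0, 1.46]
wrist_force: [-0.2, 0.2, -1.8]
gripper_width: 0.02
finger_force: 20.0
```

Request:
step_arm(
  increments=[
    {"x": 0,"y": 0,"z": 0,"roll": 0},
    {"x": 0,"y": 0,"z": 0,"roll": 0},
    {"x": 0,"y": 0,"z": 0,"roll": 0},
    {"x": 0,"y": 0,"z": 0,"roll": 0},
    {"x": 0,"y": 0,"z": 0,"roll": 0},
  ],
  gripper=1,
)

```text
time: 13.7
position: [0.4517, -0.0097, 0.0942]
tool_rot: [3.141, 0.0, 1.46]
wrist_force: [0.5, -0.8, -0.2]
gripper_width: 0.0554
finger_force: 0.0
```

Converted, -12 cm / 80 = -0.15, -9 cm / 80 = -0.1125.

Request:
step_arm(
  increments=[
    {"x": 0,"y": 0,"z": -0.0125,"roll": 0},
    {"x": 0,"y": 0,"z": -0.0375,"roll": 0},
    {"x": 0,"y": 0,"z": -0.075,"roll": 0},
    {"x": 0,"y": 0,"z": -0.1125,"roll": 0},
    {"x": 0,"y": 0,"z": -0.15,"roll": 0},
  ],
)

```text
time: 14.2
position: [0.4514, -0.0099, 0.2159]
tool_rot: [3.141, 0.0, 1.46]
wrist_force: [-0.2, -0.1, 0.4]
gripper_width: 0.092
finger_force: 0.0
```

Converted, 20.5 cm / 80 = 0.2563, 16 cm / 80 = 0.2.

Request:
step_arm(
  increments=[
    {"x": -0.0125,"y": 0.0375,"z": 0,"roll": 0},
    {"x": -0.0275,"y": 0.0875,"z": 0,"roll": 0},
    {"x": -0.045,"y": 0.1438,"z": 0,"roll": 0},
    {"x": -0.0625,"y": 0.2,"z": 0,"roll": 0},
    {"x": -0.0813,"y": 0.2563,"z": 0,"roll": 0},
  ],
)

```text
time: 14.7
position: [0.6497, -0.0972, 0.215]
tool_rot: [3.141, -0.0, 1.461]
wrist_force: [0.8, 0.5, -0.1]
gripper_width: 0.0926
finger_force: 0.0
```

Converted, 3.7 cm / 80 = 0.0463, 3 cm / 80 = 0.0375.

Request:
step_arm(
  increments=[
    {"x": -0.01,"y": 0.0313,"z": 0,"roll": 0},
    {"x": -0.015,"y": 0.0463,"z": 0,"roll": 0},
    {"x": -0.015,"y": 0.0463,"z": 0.0125,"roll": 0},
    {"x": -0.015,"y": 0.0463,"z": 0.025,"roll": 0},
    {"x": -0.015,"y": 0.0463,"z": 0.0375,"roll": 0},
  ],
)

```text
time: 15.2
position: [0.6825, -0.1119, 0.1832]
tool_rot: [-3.14, -0.001, 1.461]
wrist_force: [-0.2, 0.0, 1.0]
gripper_width: 0.093
finger_force: 0.0
```

```bash
python3 - <<'E'
from fit import *
Ws=[]
for n in('scene','side'):
    s,c=cap(n,n+'2.png');w=cloud(c).reshape(-1,3);Ws.append(w[np.isfinite(w[:,0])])
W=np.vstack(Ws)
print('tree',*fit(tri(.036),W,(.4508,-.0085),(.0275,.036),.024,r=.06))
c=W[(np.hypot(W[:,0]-.4508,W[:,1]+.0085)<.06)&(W[:,2]>.06)&(W[:,2]<.13)];print(c[:,2].max(),cv2.minAreaRect((c[:,:2]*1000).astype(np.float32)))
E
python3 go.py .683,-.1128,.088,83.7
```

```text
tree [ 0.4523 -0.008   6.1619] 16.5 300 2451
0.11917582807941138 ((451.671630859375, -13.095745086669922), (41.63311004638672, 22.8789119720459), 84.79178619384766)
t 15.30 pos [ 0.6818 -0.1116  0.182 ] yaw 83.70 w 0.0932 f 0.0 F [-0.1 -0.3  0.3] q [-0.09  0.77  0.43  1.37 -0.33  1.08  0.28]
.683,-.1128,.088,83.7 -> x -0.11 y 0.14 z 9.40 roll -0.0 rows 1.9
```

Converted, 9.3 cm / 80 = 0.1163, 8.5 cm / 80 = 0.1063.

Request:
step_arm(
  increments=[
    {"x": -0.0013,"y": 0.0013,"z": 0.025,"roll": 0},
    {"x": -0.0013,"y": 0.0013,"z": 0.05,"roll": 0},
    {"x": -0.0013,"y": 0.0013,"z": 0.0813,"roll": 0},
    {"x": -0.0013,"y": 0.0013,"z": 0.1063,"roll": 0},
    {"x": -0.0013,"y": 0.0013,"z": 0.1163,"roll": 0},
  ],
)

```text
time: 15.8
position: [0.683, -0.1131, 0.0891]
tool_rot: [-3.137, -0.001, 1.461]
wrist_force: [-0.4, 0.0, 0.6]
gripper_width: 0.0931
finger_force: 0.0
```

Request:
step_arm(
  increments=[
    {"x": 0,"y": 0,"z": 0,"roll": 0},
    {"x": 0,"y": 0,"z": 0,"roll": 0},
    {"x": 0,"y": 0,"z": 0,"roll": 0},
    {"x": 0,"y": 0,"z": 0,"roll": 0},
    {"x": 0,"y": 0,"z": 0,"roll": 0},
  ],
  gripper=-1,
)

```text
time: 16.3
position: [0.685, -0.1141, 0.092]
tool_rot: [3.14, 0.0, 1.46]
wrist_force: [-0.4, 0.2, 0.0]
gripper_width: 0.0576
finger_force: 0.0
```

Request:
step_arm(
  increments=[
    {"x": 0,"y": 0,"z": 0,"roll": 0},
    {"x": 0,"y": 0,"z": 0,"roll": 0},
    {"x": 0,"y": 0,"z": 0,"roll": 0},
    {"x": 0,"y": 0,"z": 0,"roll": 0},
    {"x": 0,"y": 0,"z": 0,"roll": 0},
  ],
)

```text
time: 16.8
position: [0.6842, -0.114, 0.091]
tool_rot: [-3.141, -0.0, 1.46]
wrist_force: [0.2, 0.3, 0.4]
gripper_width: 0.0296
finger_force: 20.0
```

Request:
step_arm(
  increments=[
    {"x": 0,"y": 0,"z": 0,"roll": 0},
    {"x": 0,"y": 0,"z": 0,"roll": 0},
    {"x": 0,"y": 0,"z": 0,"roll": 0},
    {"x": 0,"y": 0,"z": 0,"roll": 0},
    {"x": 0,"y": 0,"z": 0,"roll": 0},
  ],
)

```text
time: 17.3
position: [0.6846, -0.114, 0.091]
tool_rot: [3.142, 0.0, 1.46]
wrist_force: [-0.7, 0.4, 0.1]
gripper_width: 0.0295
finger_force: 20.0
```

```bash
python3 go.py .495,-.238,.089,83.7
```

```text
t 17.30 pos [ 0.6846 -0.114   0.091 ] yaw 83.67 w 0.0295 f 20.0 F [-0.7  0.4  0.1] q [-0.07  0.87  0.39  1.44 -0.38  0.91  0.32]
.495,-.238,.089,83.7 -> x -14.41 y -17.48 z 0.20 roll -0.0 rows 4.5
```

Converted, -8.1 cm / 80 = -0.1013, -6.7 cm / 80 = -0.0838.

Request:
step_arm(
  increments=[
    {"x": 0,"y": 0,"z": -0.025,"roll": 0},
    {"x": 0,"y": 0,"z": -0.05,"roll": 0},
    {"x": -0.0188,"y": -0.0225,"z": -0.0625,"roll": 0},
    {"x": -0.05,"y": -0.06,"z": -0.0625,"roll": 0},
    {"x": -0.0838,"y": -0.1013,"z": -0.0625,"roll": 0},
  ],
)

```text
time: 17.8
position: [0.5971, -0.1715, 0.1414]
tool_rot: [3.139, 0.001, 1.463]
wrist_force: [0.4, -1.7, -2.3]
gripper_width: 0.0296
finger_force: 20.0
```

Converted, -9.4 cm / 80 = -0.1175, -9.1 cm / 80 = -0.1138.

Request:
step_arm(
  increments=[
    {"x": -0.0313,"y": -0.0375,"z": 0,"roll": 0},
    {"x": -0.0625,"y": -0.075,"z": 0,"roll": 0},
    {"x": -0.085,"y": -0.1025,"z": 0,"roll": 0},
    {"x": -0.0938,"y": -0.1138,"z": 0,"roll": 0},
    {"x": -0.0963,"y": -0.1175,"z": 0,"roll": 0},
  ],
)

```text
time: 18.3
position: [0.4945, -0.2387, 0.1414]
tool_rot: [3.141, 0.0, 1.458]
wrist_force: [0.7, -0.1, -1.9]
gripper_width: 0.0296
finger_force: 20.0
```

Converted, 4 cm / 80 = 0.05, 3 cm / 80 = 0.0375.

Request:
step_arm(
  increments=[
    {"x": 0,"y": 0,"z": 0.0125,"roll": 0},
    {"x": 0,"y": 0,"z": 0.025,"roll": 0},
    {"x": 0,"y": 0,"z": 0.0375,"roll": 0},
    {"x": 0,"y": 0,"z": 0.05,"roll": 0},
    {"x": 0,"y": 0,"z": 0.05,"roll": 0},
  ],
)

```text
time: 18.8
position: [0.4941, -0.2367, 0.099]
tool_rot: [-3.138, -0.001, 1.461]
wrist_force: [0.8, 0.1, -1.3]
gripper_width: 0.0297
finger_force: 20.0
```

Converted, 0.4 cm / 80 = 0.005, 0.2 cm / 80 = 0.0025.

Request:
step_arm(
  increments=[
    {"x": 0,"y": 0,"z": 0,"roll": 0},
    {"x": 0,"y": 0,"z": 0,"roll": 0},
    {"x": 0,"y": 0,"z": 0.0025,"roll": 0},
    {"x": 0,"y": 0,"z": 0.005,"roll": 0},
    {"x": 0,"y": 0,"z": 0.005,"roll": 0},
  ],
)

```text
time: 19.3
position: [0.4947, -0.2378, 0.0971]
tool_rot: [-3.141, -0.0, 1.46]
wrist_force: [-0.3, 0.6, -1.9]
gripper_width: 0.0297
finger_force: 20.0
```

```bash
python3 go.py .495,-.238,.0915,83.7
```

```text
t 19.30 pos [ 0.4947 -0.2378  0.0971] yaw 83.67 w 0.0297 f 20.0 F [-0.3  0.6 -1.9] q [ 0.18  0.68  0.35  1.88 -0.37  0.65  0.65]
.495,-.238,.0915,83.7 -> x -0.02 y 0.04 z 0.56 roll -0.0 rows 0.1
```

Converted, 0.55 cm / 80 = 0.0069, 0.4 cm / 80 = 0.005.

Request:
step_arm(
  increments=[
    {"x": 0,"y": 0,"z": 0.0025,"roll": 0},
    {"x": 0,"y": 0,"z": 0.005,"roll": 0},
    {"x": 0,"y": 0,"z": 0.0069,"roll": 0},
    {"x": 0,"y": 0,"z": 0.0069,"roll": 0},
    {"x": 0,"y": 0,"z": 0.0069,"roll": 0},
  ],
)

```text
time: 19.8
position: [0.4948, -0.2379, 0.0916]
tool_rot: [-3.141, 0.0, 1.46]
wrist_force: [-0.4, -0.3, -1.3]
gripper_width: 0.0294
finger_force: 20.0
```

Request:
step_arm(
  increments=[
    {"x": 0,"y": 0,"z": 0,"roll": 0},
    {"x": 0,"y": 0,"z": 0,"roll": 0},
    {"x": 0,"y": 0,"z": 0,"roll": 0},
    {"x": 0,"y": 0,"z": 0,"roll": 0},
    {"x": 0,"y": 0,"z": 0,"roll": 0},
  ],
  gripper=1,
)

```text
time: 20.3
position: [0.4949, -0.2379, 0.0918]
tool_rot: [3.141, 0.0, 1.46]
wrist_force: [0.3, 0.8, 0.3]
gripper_width: 0.0652
finger_force: 0.0
```

Request:
step_arm(
  increments=[
    {"x": 0,"y": 0,"z": -0.0125,"roll": 0},
    {"x": 0,"y": 0,"z": -0.0375,"roll": 0},
    {"x": 0,"y": 0,"z": -0.075,"roll": 0},
    {"x": 0,"y": 0,"z": -0.1125,"roll": 0},
    {"x": 0,"y": 0,"z": -0.15,"roll": 0},
  ],
)

```text
time: 20.8
position: [0.4946, -0.2379, 0.2136]
tool_rot: [3.141, 0.0, 1.46]
wrist_force: [0.4, -0.0, -0.6]
gripper_width: 0.0927
finger_force: 0.0
```

Converted, 20.5 cm / 80 = 0.2563, 16 cm / 80 = 0.2.

Request:
step_arm(
  increments=[
    {"x": 0.0375,"y": 0.0125,"z": 0,"roll": 0},
    {"x": 0.0875,"y": 0.0313,"z": 0,"roll": 0},
    {"x": 0.1438,"y": 0.0513,"z": 0,"roll": 0},
    {"x": 0.2,"y": 0.0713,"z": 0,"roll": 0},
    {"x": 0.2563,"y": 0.0913,"z": 0,"roll": 0},
  ],
)

```text
time: 21.3
position: [0.5906, -0.0405, 0.2127]
tool_rot: [3.141, 0.0, 1.46]
wrist_force: [1.1, -0.1, 0.2]
gripper_width: 0.0927
finger_force: 0.0
```

Converted, 18.2 cm / 80 = 0.2275, 16.5 cm / 80 = 0.2063.

Request:
step_arm(
  increments=[
    {"x": 0.0563,"y": 0.02,"z": 0,"roll": 0},
    {"x": 0.1125,"y": 0.04,"z": 0,"roll": 0},
    {"x": 0.1688,"y": 0.06,"z": 0,"roll": 0},
    {"x": 0.2063,"y": 0.0725,"z": 0,"roll": 0},
    {"x": 0.2275,"y": 0.08,"z": 0,"roll": 0},
  ],
)

```text
time: 21.8
position: [0.674, 0.1367, 0.2117]
tool_rot: [-3.141, -0.002, 1.466]
wrist_force: [-0.3, 0.7, 1.1]
gripper_width: 0.0931
finger_force: 0.0
```

Converted, 3 cm / 80 = 0.0375, 2 cm / 80 = 0.025.

Request:
step_arm(
  increments=[
    {"x": 0,"y": 0,"z": 0.0125,"roll": 0},
    {"x": 0,"y": 0,"z": 0.025,"roll": 0},
    {"x": 0,"y": 0,"z": 0.0375,"roll": 0},
    {"x": 0,"y": 0,"z": 0.0375,"roll": 0},
    {"x": 0,"y": 0,"z": 0.0375,"roll": 0},
  ],
)

```text
time: 22.3
position: [0.6733, 0.1302, 0.1814]
tool_rot: [-3.141, 0.001, 1.458]
wrist_force: [0.1, 1.3, 0.6]
gripper_width: 0.0935
finger_force: 0.0
```

```bash
python3 - <<'E'
from fit import *
Ws=[]
for n in('scene','side'):
    s,c=cap(n,n+'3.png');w=cloud(c).reshape(-1,3);Ws.append(w[np.isfinite(w[:,0])])
W=np.vstack(Ws)
print('candle',*fit(.027,W,(.495,-.238),(.0275,.036),.024,r=.06))
c=W[(np.hypot(W[:,0]-.495,W[:,1]+.238)<.06)&(W[:,2]>.06)&(W[:,2]<.13)];print(c[:,2].max(),cv2.minAreaRect((c[:,:2]*1000).astype(np.float32)))
E
python3 go.py .6735,.1316,.088,83.7
```

```text
candle [ 0.4944 -0.2369  0.0046] 20.9 746 4726
0.11824709308827468 ((495.1441345214844, -238.65167236328125), (31.332923889160156, 30.815279006958008), 77.69377899169922)
t 22.40 pos [0.6739 0.1309 0.1822] yaw 83.60 w 0.0927 f 0.0 F [ 0.1 -0.4  0.3] q [-0.44  0.76  0.42  1.39 -0.33  1.06 -0.07]
.6735,.1316,.088,83.7 -> x 0.07 y -0.05 z 9.42 roll -0.1 rows 1.9
```

Converted, 9.3 cm / 80 = 0.1163, 8.5 cm / 80 = 0.1063.

Request:
step_arm(
  increments=[
    {"x": 0,"y": 0,"z": 0.025,"roll": 0},
    {"x": 0,"y": 0,"z": 0.05,"roll": 0},
    {"x": 0,"y": 0,"z": 0.0813,"roll": 0},
    {"x": 0,"y": 0,"z": 0.1063,"roll": 0},
    {"x": 0,"y": 0,"z": 0.1163,"roll": 0},
  ],
)

```text
time: 22.9
position: [0.6726, 0.1315, 0.0869]
tool_rot: [-3.139, 0.001, 1.46]
wrist_force: [-1.0, -0.4, 0.3]
gripper_width: 0.093
finger_force: 0.0
```

Request:
step_arm(
  increments=[
    {"x": 0,"y": 0,"z": 0,"roll": 0},
    {"x": 0,"y": 0,"z": 0,"roll": 0},
    {"x": 0,"y": 0,"z": 0,"roll": 0},
    {"x": 0,"y": 0,"z": 0,"roll": 0},
    {"x": 0,"y": 0,"z": 0,"roll": 0},
  ],
  gripper=-1,
)

```text
time: 23.4
position: [0.674, 0.1318, 0.0895]
tool_rot: [3.14, -0.0, 1.46]
wrist_force: [0.2, -0.0, -0.4]
gripper_width: 0.0575
finger_force: 0.0
```

Request:
step_arm(
  increments=[
    {"x": 0,"y": 0,"z": 0,"roll": 0},
    {"x": 0,"y": 0,"z": 0,"roll": 0},
    {"x": 0,"y": 0,"z": 0,"roll": 0},
    {"x": 0,"y": 0,"z": 0,"roll": 0},
    {"x": 0,"y": 0,"z": 0,"roll": 0},
  ],
)

```text
time: 23.9
position: [0.6735, 0.1317, 0.0885]
tool_rot: [-3.141, 0.0, 1.46]
wrist_force: [-0.3, 0.2, 1.3]
gripper_width: 0.0198
finger_force: 20.0
```

Request:
step_arm(
  increments=[
    {"x": 0,"y": 0,"z": 0,"roll": 0},
    {"x": 0,"y": 0,"z": 0,"roll": 0},
    {"x": 0,"y": 0,"z": 0,"roll": 0},
    {"x": 0,"y": 0,"z": 0,"roll": 0},
    {"x": 0,"y": 0,"z": 0,"roll": 0},
  ],
)

```text
time: 24.4
position: [0.6735, 0.1317, 0.0886]
tool_rot: [-3.141, 0.0, 1.46]
wrist_force: [-0.8, 0.1, -0.3]
gripper_width: 0.0201
finger_force: 20.0
```

```bash
python3 go.py .683,-.111,.0915,106
```

```text
t 24.40 pos [0.6735 0.1317 0.0886] yaw 83.67 w 0.0201 f 20.0 F [-0.8  0.1 -0.3] q [-0.43  0.86  0.38  1.47 -0.37  0.89 -0.04]
.683,-.111,.0915,106 -> x -24.02 y 3.62 z -0.29 roll -22.3 rows 4.9
```

Converted, -9.5 cm / 80 = -0.1188, 1.4 cm / 80 = 0.0175.

Request:
step_arm(
  increments=[
    {"x": 0,"y": 0,"z": -0.025,"roll": 0},
    {"x": 0,"y": 0,"z": -0.05,"roll": 0},
    {"x": -0.025,"y": 0.0038,"z": -0.0625,"roll": 0},
    {"x": -0.0688,"y": 0.01,"z": -0.0625,"roll": 0},
    {"x": -0.1188,"y": 0.0175,"z": -0.0625,"roll": 0},
  ],
)

```text
time: 24.9
position: [0.6769, 0.0346, 0.1388]
tool_rot: [3.141, 0.0, 1.463]
wrist_force: [0.6, -0.8, -1.4]
gripper_width: 0.02
finger_force: 20.0
```

Converted, -14.5 cm / 80 = -0.1813, -14 cm / 80 = -0.175, -22 degrees / 360 = -0.0611.

Request:
step_arm(
  increments=[
    {"x": -0.05,"y": 0.0075,"z": 0,"roll": -0.0139},
    {"x": -0.1,"y": 0.015,"z": 0,"roll": -0.0278},
    {"x": -0.15,"y": 0.0225,"z": 0,"roll": -0.0417},
    {"x": -0.175,"y": 0.0263,"z": 0,"roll": -0.0556},
    {"x": -0.1813,"y": 0.0275,"z": 0,"roll": -0.0611},
  ],
)

```text
time: 25.4
position: [0.681, -0.1196, 0.1385]
tool_rot: [-3.139, 0.005, 1.838]
wrist_force: [-0.0, 0.1, -1.0]
gripper_width: 0.0194
finger_force: 20.0
```

Converted, 4 cm / 80 = 0.05, 3 cm / 80 = 0.0375.

Request:
step_arm(
  increments=[
    {"x": 0,"y": 0,"z": 0.0125,"roll": 0},
    {"x": 0,"y": 0,"z": 0.025,"roll": 0},
    {"x": 0,"y": 0,"z": 0.0375,"roll": 0},
    {"x": 0,"y": 0,"z": 0.05,"roll": 0},
    {"x": 0,"y": 0,"z": 0.05,"roll": 0},
  ],
)

```text
time: 25.9
position: [0.6815, -0.1095, 0.096]
tool_rot: [-3.137, -0.002, 1.845]
wrist_force: [-1.0, 0.6, -1.6]
gripper_width: 0.0199
finger_force: 20.0
```

Converted, 0.4 cm / 80 = 0.005, 0.2 cm / 80 = 0.0025.

Request:
step_arm(
  increments=[
    {"x": 0,"y": 0,"z": 0,"roll": 0},
    {"x": 0,"y": 0,"z": 0,"roll": 0},
    {"x": 0,"y": 0,"z": 0.0025,"roll": 0},
    {"x": 0,"y": 0,"z": 0.005,"roll": 0},
    {"x": 0,"y": 0,"z": 0.005,"roll": 0},
  ],
)

```text
time: 26.4
position: [0.6827, -0.1108, 0.0945]
tool_rot: [-3.141, -0.0, 1.844]
wrist_force: [0.6, 0.1, -0.9]
gripper_width: 0.0199
finger_force: 20.0
```

```bash
python3 go.py .683,-.111,.0893,106
```

```text
t 26.40 pos [ 0.6827 -0.1108  0.0945] yaw 105.67 w 0.0199 f 20.0 F [ 0.6  0.1 -0.9] q [-0.01  0.84  0.26  1.44 -0.25  0.89  0.6 ]
.683,-.111,.0893,106 -> x -0.03 y 0.02 z 0.52 roll -0.3 rows 0.1
```

Converted, 0.5 cm / 80 = 0.0063, 0.4 cm / 80 = 0.005.

Request:
step_arm(
  increments=[
    {"x": 0,"y": 0,"z": 0.0025,"roll": 0},
    {"x": 0,"y": 0,"z": 0.005,"roll": 0},
    {"x": 0,"y": 0,"z": 0.0063,"roll": 0},
    {"x": 0,"y": 0,"z": 0.0063,"roll": 0},
    {"x": 0,"y": 0,"z": 0.0063,"roll": 0},
  ],
)

```text
time: 26.9
position: [0.6829, -0.1108, 0.0896]
tool_rot: [-3.141, 0.0, 1.844]
wrist_force: [-0.0, 0.6, -1.4]
gripper_width: 0.02
finger_force: 20.0
```

Request:
step_arm(
  increments=[
    {"x": 0,"y": 0,"z": 0,"roll": 0},
    {"x": 0,"y": 0,"z": 0,"roll": 0},
    {"x": 0,"y": 0,"z": 0,"roll": 0},
    {"x": 0,"y": 0,"z": 0,"roll": 0},
    {"x": 0,"y": 0,"z": 0,"roll": 0},
  ],
  gripper=1,
)

```text
time: 27.4
position: [0.683, -0.1109, 0.0898]
tool_rot: [3.141, 0.0, 1.844]
wrist_force: [-0.6, 1.0, 0.1]
gripper_width: 0.0552
finger_force: 0.0
```

Converted, -12 cm / 80 = -0.15, -9 cm / 80 = -0.1125.

Request:
step_arm(
  increments=[
    {"x": 0,"y": 0,"z": -0.0125,"roll": 0},
    {"x": 0,"y": 0,"z": -0.0375,"roll": 0},
    {"x": 0,"y": 0,"z": -0.075,"roll": 0},
    {"x": 0,"y": 0,"z": -0.1125,"roll": 0},
    {"x": 0,"y": 0,"z": -0.15,"roll": 0},
  ],
)

```text
time: 27.9
position: [0.683, -0.1109, 0.2117]
tool_rot: [3.141, 0.0, 1.844]
wrist_force: [0.6, 0.7, -0.2]
gripper_width: 0.0918
finger_force: 0.0
```

Converted, 20.5 cm / 80 = 0.2563, 16 cm / 80 = 0.2.

Request:
step_arm(
  increments=[
    {"x": 0.0375,"y": -0.01,"z": 0,"roll": 0},
    {"x": 0.0875,"y": -0.0225,"z": 0,"roll": 0},
    {"x": 0.1438,"y": -0.0375,"z": 0,"roll": 0},
    {"x": 0.2,"y": -0.0513,"z": 0,"roll": 0},
    {"x": 0.2563,"y": -0.0663,"z": 0,"roll": 0},
  ],
)

```text
time: 28.4
position: [0.5758, 0.0737, 0.2107]
tool_rot: [3.14, -0.0, 1.844]
wrist_force: [1.1, -0.0, 0.2]
gripper_width: 0.0933
finger_force: 0.0
```

Converted, 15.9 cm / 80 = 0.1988, 15 cm / 80 = 0.1875, 25.7 degrees / 360 = 0.0714.

Request:
step_arm(
  increments=[
    {"x": 0.0563,"y": -0.015,"z": 0,"roll": 0.0167},
    {"x": 0.1125,"y": -0.0288,"z": 0,"roll": 0.0333},
    {"x": 0.1563,"y": -0.04,"z": 0,"roll": 0.05},
    {"x": 0.1875,"y": -0.0475,"z": 0,"roll": 0.0667},
    {"x": 0.1988,"y": -0.05,"z": 0,"roll": 0.0714},
  ],
)

```text
time: 28.9
position: [0.4932, 0.2186, 0.2103]
tool_rot: [-3.141, -0.002, 1.399]
wrist_force: [0.4, -0.7, 0.5]
gripper_width: 0.0931
finger_force: 0.0
```

Converted, 3 cm / 80 = 0.0375, 2 cm / 80 = 0.025.

Request:
step_arm(
  increments=[
    {"x": 0,"y": 0,"z": 0.0125,"roll": 0},
    {"x": 0,"y": 0,"z": 0.025,"roll": 0},
    {"x": 0,"y": 0,"z": 0.0375,"roll": 0},
    {"x": 0,"y": 0,"z": 0.0375,"roll": 0},
    {"x": 0,"y": 0,"z": 0.0375,"roll": 0},
  ],
)

```text
time: 29.4
position: [0.4954, 0.2135, 0.1792]
tool_rot: [-3.141, 0.001, 1.394]
wrist_force: [0.2, 0.2, -0.1]
gripper_width: 0.0929
finger_force: 0.0
```

```bash
python3 - <<'E'
from fit import *
Ws=[]
for n in('scene','side'):
    s,c=cap(n,n+'4.png');w=cloud(c).reshape(-1,3);Ws.append(w[np.isfinite(w[:,0])])
W=np.vstack(Ws)
print('star',*fit(rect(.04,.074),W,(.683,-.111),(.0275,.036),.024,r=.06))
c=W[(np.hypot(W[:,0]-.683,W[:,1]+.111)<.06)&(W[:,2]>.06)&(W[:,2]<.13)];print(c[:,2].max(),cv2.minAreaRect((c[:,:2]*1000).astype(np.float32)))
E
python3 go.py .495,.2149,.0735,80
```

```text
star [ 0.6829 -0.111   0.2667] 22.8 1069 3889
0.11451184301937661 ((682.7741088867188, -111.40510559082031), (23.87582015991211, 63.372314453125), 14.105138778686523)
t 29.50 pos [0.4956 0.214  0.1798] yaw 79.91 w 0.0930 f 0.0 F [-0.1 -0.4  0.1] q [-0.73  0.55  0.43  1.83 -0.3   0.82 -0.33]
.495,.2149,.0735,80 -> x 0.08 y -0.08 z 10.63 roll -0.1 rows 2.1
```

Star is spot on. Now the house.

Converted, 10.5 cm / 80 = 0.1313, 9.7 cm / 80 = 0.1213.

Request:
step_arm(
  increments=[
    {"x": 0.0013,"y": 0,"z": 0.0313,"roll": 0},
    {"x": 0.0013,"y": 0,"z": 0.0625,"roll": 0},
    {"x": 0.0013,"y": 0,"z": 0.0938,"roll": 0},
    {"x": 0.0013,"y": 0,"z": 0.1213,"roll": 0},
    {"x": 0.0013,"y": 0,"z": 0.1313,"roll": 0},
  ],
)

```text
time: 30.0
position: [0.4945, 0.2151, 0.0731]
tool_rot: [-3.139, 0.002, 1.396]
wrist_force: [0.4, 0.3, -0.3]
gripper_width: 0.0932
finger_force: 0.0
```

Request:
step_arm(
  increments=[
    {"x": 0,"y": 0,"z": 0,"roll": 0},
    {"x": 0,"y": 0,"z": 0,"roll": 0},
    {"x": 0,"y": 0,"z": 0,"roll": 0},
    {"x": 0,"y": 0,"z": 0,"roll": 0},
    {"x": 0,"y": 0,"z": 0,"roll": 0},
  ],
  gripper=-1,
)

```text
time: 30.5
position: [0.4956, 0.2157, 0.0753]
tool_rot: [3.141, -0.001, 1.396]
wrist_force: [-0.3, -0.3, -0.2]
gripper_width: 0.0578
finger_force: 0.0
```

Request:
step_arm(
  increments=[
    {"x": 0,"y": 0,"z": 0,"roll": 0},
    {"x": 0,"y": 0,"z": 0,"roll": 0},
    {"x": 0,"y": 0,"z": 0,"roll": 0},
    {"x": 0,"y": 0,"z": 0,"roll": 0},
    {"x": 0,"y": 0,"z": 0,"roll": 0},
  ],
)

```text
time: 31.0
position: [0.4951, 0.2156, 0.0748]
tool_rot: [-3.141, -0.0, 1.396]
wrist_force: [-0.8, -0.1, 1.9]
gripper_width: 0.0395
finger_force: 20.0
```

```bash
python3 go.py .6699,.1283,.0915,80
```

```text
t 31.00 pos [0.4951 0.2156 0.0748] yaw 79.97 w 0.0395 f 20.0 F [-0.8 -0.1  1.9] q [-0.67  0.7   0.33  1.92 -0.39  0.59 -0.25]
.6699,.1283,.0915,80 -> x -5.55 y 18.73 z -1.67 roll -0.0 rows 3.9
```

Request:
step_arm(
  increments=[
    {"x": 0,"y": 0,"z": -0.025,"roll": 0},
    {"x": 0,"y": 0,"z": -0.0563,"roll": 0},
    {"x": 0,"y": 0,"z": -0.0813,"roll": 0},
    {"x": -0.01,"y": 0.0325,"z": -0.0875,"roll": 0},
    {"x": -0.0225,"y": 0.075,"z": -0.0875,"roll": 0},
  ],
)

```text
time: 31.5
position: [0.5507, 0.189, 0.1454]
tool_rot: [-3.141, -0.002, 1.4]
wrist_force: [1.0, 1.3, -2.4]
gripper_width: 0.0397
finger_force: 20.0
```

Converted, 12.7 cm / 80 = 0.1588, 12.4 cm / 80 = 0.155.

Request:
step_arm(
  increments=[
    {"x": -0.0138,"y": 0.05,"z": 0,"roll": 0},
    {"x": -0.0275,"y": 0.1,"z": 0,"roll": 0},
    {"x": -0.04,"y": 0.1375,"z": 0,"roll": 0},
    {"x": -0.045,"y": 0.155,"z": 0,"roll": 0},
    {"x": -0.0463,"y": 0.1588,"z": 0,"roll": 0},
  ],
)

```text
time: 32.0
position: [0.6708, 0.1262, 0.1435]
tool_rot: [-3.142, 0.002, 1.393]
wrist_force: [0.2, -0.1, -1.9]
gripper_width: 0.0401
finger_force: 20.0
```

Converted, 4 cm / 80 = 0.05, 3 cm / 80 = 0.0375.

Request:
step_arm(
  increments=[
    {"x": 0,"y": 0,"z": 0.0125,"roll": 0},
    {"x": 0,"y": 0,"z": 0.025,"roll": 0},
    {"x": 0,"y": 0,"z": 0.0375,"roll": 0},
    {"x": 0,"y": 0,"z": 0.05,"roll": 0},
    {"x": 0,"y": 0,"z": 0.05,"roll": 0},
  ],
)

```text
time: 32.5
position: [0.6679, 0.1294, 0.1023]
tool_rot: [-3.137, 0.001, 1.397]
wrist_force: [-0.1, -0.2, -1.4]
gripper_width: 0.04
finger_force: 20.0
```

Converted, 0.6 cm / 80 = 0.0075, 0.3 cm / 80 = 0.0038.

Request:
step_arm(
  increments=[
    {"x": 0,"y": 0,"z": 0,"roll": 0},
    {"x": 0,"y": 0,"z": 0,"roll": 0},
    {"x": 0,"y": 0,"z": 0.0038,"roll": 0},
    {"x": 0,"y": 0,"z": 0.0075,"roll": 0},
    {"x": 0,"y": 0,"z": 0.0075,"roll": 0},
  ],
)

```text
time: 33.0
position: [0.6695, 0.1288, 0.0982]
tool_rot: [-3.141, 0.0, 1.396]
wrist_force: [0.2, -0.8, -1.8]
gripper_width: 0.04
finger_force: 20.0
```

```bash
python3 go.py .670,.129,.0913,80
```

```text
t 33.00 pos [0.6695 0.1288 0.0982] yaw 79.97 w 0.0400 f 20.0 F [ 0.2 -0.8 -1.8] q [-0.42  0.84  0.37  1.48 -0.35  0.89 -0.12]
.670,.129,.0913,80 -> x 0.03 y 0.05 z 0.69 roll -0.0 rows 0.1
```

Converted, 0.7 cm / 80 = 0.0088, 0.5 cm / 80 = 0.0063.

Request:
step_arm(
  increments=[
    {"x": 0,"y": 0,"z": 0.0038,"roll": 0},
    {"x": 0,"y": 0,"z": 0.0063,"roll": 0},
    {"x": 0,"y": 0,"z": 0.0088,"roll": 0},
    {"x": 0,"y": 0,"z": 0.0088,"roll": 0},
    {"x": 0,"y": 0,"z": 0.0088,"roll": 0},
  ],
)

```text
time: 33.5
position: [0.6698, 0.1288, 0.0915]
tool_rot: [-3.142, 0.0, 1.396]
wrist_force: [-0.6, 1.1, -2.2]
gripper_width: 0.0398
finger_force: 20.0
```

Request:
step_arm(
  increments=[
    {"x": 0,"y": 0,"z": 0,"roll": 0},
    {"x": 0,"y": 0,"z": 0,"roll": 0},
    {"x": 0,"y": 0,"z": 0,"roll": 0},
    {"x": 0,"y": 0,"z": 0,"roll": 0},
    {"x": 0,"y": 0,"z": 0,"roll": 0},
  ],
  gripper=1,
)

```text
time: 34.0
position: [0.6699, 0.1288, 0.0918]
tool_rot: [3.141, -0.0, 1.396]
wrist_force: [-0.8, 0.2, 0.3]
gripper_width: 0.0752
finger_force: 0.0
```

Converted, -12 cm / 80 = -0.15, -9 cm / 80 = -0.1125.

Request:
step_arm(
  increments=[
    {"x": 0,"y": 0,"z": -0.0125,"roll": 0},
    {"x": 0,"y": 0,"z": -0.0375,"roll": 0},
    {"x": 0,"y": 0,"z": -0.075,"roll": 0},
    {"x": 0,"y": 0,"z": -0.1125,"roll": 0},
    {"x": 0,"y": 0,"z": -0.15,"roll": 0},
  ],
)

```text
time: 34.5
position: [0.6699, 0.1287, 0.2137]
tool_rot: [3.141, -0.0, 1.396]
wrist_force: [0.8, -0.9, -0.0]
gripper_width: 0.0928
finger_force: 0.0
```

Converted, 13 cm / 80 = 0.1625, 12 cm / 80 = 0.15.

Request:
step_arm(
  increments=[
    {"x": 0.0375,"y": -0.025,"z": 0,"roll": 0},
    {"x": 0.0875,"y": -0.0625,"z": 0,"roll": 0},
    {"x": 0.125,"y": -0.0875,"z": 0,"roll": 0},
    {"x": 0.15,"y": -0.1125,"z": 0,"roll": 0},
    {"x": 0.1625,"y": -0.125,"z": 0,"roll": 0},
  ],
)

```text
time: 35.0
position: [0.5921, 0.2781, 0.2122]
tool_rot: [-3.141, -0.002, 1.401]
wrist_force: [-0.5, -0.5, 0.0]
gripper_width: 0.093
finger_force: 0.0
```

```bash
python3 - <<'E'
from fit import *
Ws=[]
for n in('scene','side'):
    s,c=cap(n,n+'5.png');w=cloud(c).reshape(-1,3);Ws.append(w[np.isfinite(w[:,0])])
W=np.vstack(Ws)
for (pk,(ps,pxy)),f in zip(PL.items(),('house','candle','tree','star')):
    print(f,fit(FG[f][0],W,pxy,(.0275,.036),.024,r=.06)[0],pk,fit(ps,W,pxy,(.016,.025),.010)[0])
    c=W[(np.hypot(W[:,0]-pxy[0],W[:,1]-pxy[1])<.05)&(W[:,2]<.15)];print('top',c[:,2].max())
c=W[(np.hypot(W[:,0]-.588,W[:,1])<.04)&(W[:,2]>.03)];print('jar',(c.min(0)+c.max(0))/2)
E
python3 go.py
```

```text
house [0.6699 0.128  6.1124] square [0.6697 0.1281 2.9616]
top 0.10254811589846145
candle [ 0.4946 -0.2369 -0.0124] round [ 0.4948 -0.238  -0.1195]
top 0.11747666916881663
tree [ 0.4525 -0.008   4.0793] tri [ 0.4506 -0.0085 -0.1076]
top 0.11959002144080091
star [ 0.683  -0.1109  6.5496] oblong [ 0.6833 -0.111   6.5708]
top 0.11515894022327218
jar [ 0.58861578 -0.0013952   0.03599415]
t 35.10 pos [0.5928 0.2766 0.2121] yaw 80.20 w 0.0934 f 0.0 F [-0.2  0.1 -0.6] q [-0.7   0.68  0.42  1.46 -0.3   1.07 -0.39]
```

View pics/scene5.png

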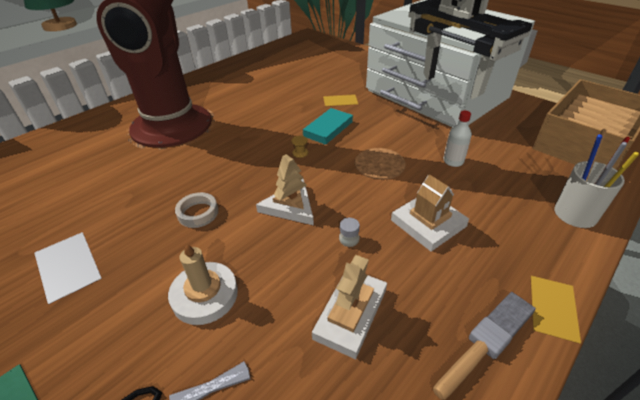

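All four figures stand centred on their plinths: tree at (287,185), house (433,205), candle (200,275) and star (350,295). The jar at (349,232) is where it was, and the gripper is clear.

```bash
python3 -c "
from bench import ctrl
print(ctrl.job_done())"
```

```text
the job is handed in; nothing more can be done
None
```

The job is handed in at about 35 s of the 141 s allowed: all four figures stand upright on their matching plinths, each measured within about 2 mm of centre, and the jar has not moved; the hand-in returned no verdict.

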